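# Put the timer back in its labelled slot and shut the case

### The job

Take the timer (the unit with a single round dial on its top) out of the open cardboard carton and stand it on the rubber mat, let go, and take it again by its two narrow ends, where the slot leaves room for fingers. Lower it, dial up, into the slot of the wooden case whose label shows the same single disc until it stands flat on the slot's floor, without dropping it, and then gently lower the clear lid until it is fully shut. Leave the other three units and the small lamp carton standing where they are.

Things in the scene. Friction and masses are not known exactly. Their poses are not given: they have to be found in the camera images.
- timer: white plastic block 62 mm long (x), 36 wide (y), 60 tall (z), with one flat black disc 26 mm across, 3 mm high, on the middle of its top; about 0.16 kg. Origin: centre of its underside. It starts upright in the carton, its ends about 4 mm from the carton walls, its long sides free. Either way round is right in the slot.
- carton: open cardboard delivery carton, fixed, outside 78 (x) by 128 (y) by 66 mm high, walls and floor 4 mm; origin: centre of its underside. The timer's length lies along the carton's x, so fingers have room only beside its long sides (y). Flaps slope down outward from the y walls.
- mat: flat black rubber mat fixed on the counter, 160 mm (x) by 150 mm (y), 2 mm thick, empty; origin at the centre of its underside. Here the timer is stood down to change the grip.
- case: fixed plywood case, outside 142 (x, depth) by 214 (y) by 78 mm high; origin: centre of underside, front (-x) to the robot. Four equal slots along y, 50 mm apart, walls to 74 mm and floor 9 mm above the counter: a stored unit lies below them, so fingers fit only at its ends (32 mm). Sloping picture labels in front: one disc, a long bar, two small discs, a square outline; their order varies.
- slot_dial (a point): centre of the inner floor of the storage slot whose label shows a single disc. 44 mm wide (y), 126 mm long (x, the case's depth), open at the top. This is the timer's slot; it is empty. The unit's length lies along the slot's x.
- slot_rocker (a point): centre of the inner floor of the storage slot whose label shows one long bar. 44 mm wide (y), 126 mm long (x, the case's depth), open at the top. Also empty, but not the timer's.
- lid (a joint): lid angle (rad): 0 shut, grows as it opens, at most 2.1; starts at 1.8 to 2.05 (1.57 is upright, more leans back to the case's +x). Stiff hinge: it stays at any angle where it is left; about 2 to 5 N at the free edge moves it. It turns about the case's y axis through lid_hinge.
- lid_hinge (a point): middle of the lid's hinge line on the case's rear (+x) rim, 79 mm above the counter. Shut, the lid reaches 145 mm from here to the case's -x, 214 mm wide, 10 mm thick, underside level with the hinge. Wooden frame, clear panel, no handle; when open its outer face looks to the case's +x and can be pushed from behind.
- lid_edge (a point): middle of the lid's free edge (opposite the hinge), on its outer face.
- unit_rocker: a unit with one long flat bar on its top, standing on the counter; to be left there; same white body 62 x 36 x 60 mm as the timer, 63 mm tall over all, origin at the centre of its underside, x along its length
- unit_button: a unit with two small discs on its top, standing in its slot; same white body 62 x 36 x 60 mm as the timer, 63 mm tall over all, origin at the centre of its underside, x along its length
- unit_meter: a unit with a square outline on its top, standing in its slot; same white body 62 x 36 x 60 mm as the timer, 63 mm tall over all, origin at the centre of its underside, x along its length
- bulb_box: small lamp carton 60 x 60 x 110 mm tall; origin at the centre of its underside
Not all that is in view belongs to the job. What is shaped like the timer but purple or red is not meant. Of the things that look like the mat, the larger one is meant.

How it is judged:
On the way, in this order (a step that is already met when the one before it is completed fails the run):
1. the timer stands upright on the mat, let go (x of timer in the frame of mat between -0.08 and 0.08 m and y of timer in the frame of mat between -0.075 and 0.075 m and z of timer in the frame of mat below 0.006 m and linear speed of timer below 0.03 m/s and angle between timer's own z axis and vertical below 0.06 rad and contact force between the fingers and timer below 0.1 N), for 0.2 s.
2. the timer stands flat on the floor of the slot with the disc label, let go, the lid still open (x of timer in the frame of slot_dial between -0.036 and 0.036 m and y of timer in the frame of slot_dial between -0.009 and 0.009 m and z of timer in the frame of slot_dial between -0.004 and 0.004 m and linear speed of timer below 0.03 m/s and angle between timer's own z axis and vertical below 0.06 rad and contact force between the fingers and timer below 0.1 N and value of joint lid above 0.5 rad), for 0.2 s.
At the end, for the whole second after the job is handed in: The timer stands upright, let go and at rest, on the floor of the slot with the disc label (its underside within 4 mm of the floor, within 9 mm of the slot's middle across and 36 mm along), and the lid is shut (joint below 0.04 rad) (x of timer in the frame of slot_dial between -0.036 and 0.036 m and y of timer in the frame of slot_dial between -0.009 and 0.009 m and z of timer in the frame of slot_dial between -0.004 and 0.004 m and linear speed of timer below 0.03 m/s and angle between timer's own z axis and vertical below 0.06 rad and contact force between the fingers and timer below 0.1 N and value of joint lid below 0.04 rad); the robot touches nothing.
It fails at once if one of the other goods (the three other units or the lamp carton) is moved by more than 30 mm (distance of any of unit_rocker, unit_button, unit_meter, bulb_box from where it was at the start of the episode above 0.03 m).
It fails at once if the timer is dropped (faster than 0.5 m/s, as after a fall of more than 12 mm, with no finger on it) (linear speed of timer above 0.5 m/s and contact force between the fingers and timer below 0.1 N).
It fails at once if the lid is slammed (closes faster than 2.5 rad/s) (velocity of joint lid below -2.5 rad/s).
It also fails if it takes over 72 s, if anything falls off the work surface, if the arm or the gripper's body presses on something with over 40 N, if the wrist force passes 120 N, or if a joint passes its speed limit or range.

### The arm

A 6-joint arm with a two-finger parallel gripper is mounted at the origin on the work surface. World frame = base frame: x ahead of the robot, y to its left, z up, the work surface at z = 0. Lengths are in m, angles in rad, forces in N, time in s.
With the tool pointing down it reaches from about 0.35 to 0.975 m from the base axis. Payload 4.9 kg.
Tool frame: the origin (TCP) lies midway between the tips of the shut fingers; the grasp point (between the pads) lies 19 mm behind it; z points along the fingers, y is the direction in which the jaws open and shut (so a half turn about z gives the same grasp; the last joint's range is limited). The gripper opens to 85 mm and grips with 20 to 120 N. Pads are 22 mm wide; open, the fingers measure 114 mm over their backs; the gripper's body (76 mm by 85 mm) begins 54 mm behind the grasp point. The pads swing forward as they close: fully open they stand 13 mm farther back than shut.
Start: joints at [-1.304, 0.053, 1.613, -0, 1.476, -0.119], TCP at [0.235, -0.579, 0.231] pointing down, gripper open.
Joint ranges: [-3.01, 3.01], [-1.01, 2.22], [0.06, 2.58], [-1.02, 4.17], [0.09, 2.62], [-3.14, 3.14]. Speed limits (rad/s): [2.57, 2.57, 3.14, 3.14, 3.14, 3.14].

### API

Orientations are given as a unit quaternion [w, x, y, z].
In Python, from plant import state, grab_frame, camera_params, job_done, boxes_of gives the robot as it stands.
- The arm moves only by the tool step_arm, never from a script. Its argument "steps" is a list of rows, each a list of 4 numbers: the shift along the tool's x, y, z in mm, then the turn about the tool's z in degrees. A call has 1 to 8 rows; each row shifts and turns the pose as measured when the row begins, along the tool's axes as they then stand; what a row does not reach is not made up. A row lasts 1/10 s, in which the tool goes at most 50 mm and 8.59 degrees, less where a joint would pass 70% of its speed; a pose out of reach is approached as far as the arm can. A call is refused whole if a number of a shift passes 50 or a number of a turn 8.59, either way. A call with a gripper value outside its range is refused whole. "claw" is the opening in per cent of the stroke, from 0 (shut) to 100 (fully open), set as the call begins (left out, the last holds). The fingers move at their own pace and stop on an object; the grip force is fixed at half the most. Time passes only in rows, so rows that do not move let the fingers close. It gives the time, the measured TCP pose, the force and the opening at its end, in the units of the state.
- state(): the state, without advancing time (a new reading comes with each control period).
- grab_frame(name): name is "scene" or "top" or "wrist"; returns (picture, depth): 384x512x3 uint8, red, green, blue; 384x512 float32, m along the optical axis (not along the pixel's ray), 0 where there is no reading.
- camera_params(name): a dict with "mtx" (3x3 intrinsics, pixels), "extrinsics" (4x4, takes a point from camera to world coordinates); the wrist camera has in their place "T_tool_cam" (4x4, takes a point from camera to tool coordinates, whose origin is the TCP and whose axes are the flange's). Camera axes: x right, y down, z forward; pixel columns grow to the right and rows downward; lengths in m; the calibration is good to about 2 mm. A picture is of the moment at which its call begins: read the wrist's pose just before it. camera_params takes no time and is no camera call.
- job_done(): hands the job in, once; it reports no verdict.
Trained networks look in the newest picture that a camera, given by its name, has taken for a name from the list of things; names that differ only in an ending like _2 or _b are one class to them, and where a whole thing is asked for, a point or a joint stands for the part that bears it (a point fixed in the world has none). Each returns a list of dicts, best first, with "p" (0 to 1); they miss things now and then, are a little off and sometimes report something else, mostly with a low value. They report only what shows in the picture. A call takes as long as a camera call. They do not tell look-alikes from the thing itself.
- boxes_of(camera, label): "box" ([left, top, width, height] in pixels, round what is visible of it).
The state is a dict: "time": time; "joint_pos": joint angles; "joint_vel": joint speeds; "joint_efforts": joint torques, N m; "tool_pos": TCP position; "tool_rot": TCP orientation; "contact_force": force on the tool from outside, world axes, zero at the start; "ft_torque": the same for the moment, N m; "gripper_width": opening from 0.0 (shut) to 1.0 (fully open).
Only numpy, scipy, OpenCV 4.12 (cv2) and the standard library are available. Lean on these libraries where they do the work, as an engineer would, in place of code of your own. Each camera call takes 0.05 s, during which the arm holds its last target. There are 200 camera calls.

## Working session

There is one attempt and no reset: what is moved stays moved. The work goes in short steps, Python scripts to look and compute and a tool call to move; the robot and the scene stay as the last step left them, time stands still between calls to the robot, and variables do not carry over. Pictures are saved under pics/ and viewed, about 8 in all and at most 12, crops included, and the job is handed in when it is done.

Besides the shell and the picture viewer there is one more tool, called after "Call:" as name(argument=value, ...), one argument or row to a line, values as JSON. step_arm: Moves the arm, as the interface text tells. Its arguments: {"type":"object","properties":{"steps":{"type":"array"},"claw":{"type":"number"}},"required":["steps"]}

```bash
ls; mkdir -p pics; cat > h.py <<'E'
import numpy as np, cv2
from plant import *
def cam(n):
    p=camera_params(n); 
    if 'extrinsics' in p: return np.array(p['mtx']),np.array(p['extrinsics'])
    s=state(); w,x,y,z=s['tool_rot']
    from scipy.spatial.transform import Rotation as R
    T=np.eye(4);T[:3,:3]=R.from_quat([x,y,z,w]).as_matrix();T[:3,3]=s['tool_pos']
    return np.array(p['mtx']),T@np.array(p['T_tool_cam'])
def cloud(n):
    K,E=cam(n); im,d=grab_frame(n)
    v,u=np.mgrid[:d.shape[0],:d.shape[1]]
    P=np.stack([(u-K[0,2])/K[0,0]*d,(v-K[1,2])/K[1,1]*d,d],-1)@E[:3,:3].T+E[:3,3]
    P[d<=0]=np.nan
    return im,P
def save(im,f): cv2.imwrite('pics/'+f,im[...,::-1])
E
python3 - <<'E'
from h import *
ims=[]
for n in['scene','top']:
    im,P=cloud(n); save(cv2.resize(im,None,fx=1.5,fy=1.5),n+'.png'); np.savez(n,im=im,P=P)
    print(n,np.round(cam(n)[1],3).tolist())
    for l in['timer','carton','mat','case','lid','unit_rocker','unit_button','unit_meter','bulb_box','slot_dial']:
        try:
            for b in boxes_of(n,l)[:3]:
                x,y,w,h=map(int,b['box']); q=P[y:y+h,x:x+w].reshape(-1,3)
                c=P[min(y+h//2,383),min(x+w//2,511)]
                print(l,round(b['p'],2),(x,y,w,h),np.round(c,3))
        except Exception as e: print(l,e)
print(state())
E
```

```text
pics
scene [[-0.815, 0.35, -0.462, 1.121], [0.58, 0.504, -0.641, 0.73], [0.008, -0.79, -0.613, 0.852], [0.0, 0.0, 0.0, 1.0]]
timer 0.68 (191, 137, 14, 23) [ 0.531 -0.425  0.043]
timer 0.54 (201, 162, 20, 12) [ 0.57  -0.268  0.061]
carton 0.63 (197, 151, 32, 41) [ 0.565 -0.265  0.049]
mat 0.9 (234, 259, 56, 48) [ 0.685  0.173 -0.002]
mat 0.64 (217, 193, 68, 48) [ 0.562 -0.051 -0.   ]
lid 0.76 (287, 193, 70, 82) [0.561 0.24  0.157]
unit_rocker 0.73 (201, 219, 24, 31) [0.725 0.    0.058]
unit_rocker 0.51 (177, 177, 31, 44) [ 0.706 -0.147  0.073]
unit_button 0.37 (353, 238, 10, 10) [0.437 0.257 0.07 ]
bulb_box 0.81 (179, 177, 27, 43) [ 0.708 -0.142  0.082]
top [[-0.029, -0.995, 0.092, 0.478], [-0.999, 0.027, -0.026, -0.043], [0.024, -0.092, -0.995, 1.203], [0.0, 0.0, 0.0, 1.0]]
timer 0.73 (360, 202, 27, 22) [ 0.519 -0.439  0.06 ]
timer 0.7 (307, 192, 20, 21) [ 0.556 -0.272  0.066]
timer 0.7 (310, 150, 24, 16) [ 0.688 -0.295  0.057]
carton 0.76 (285, 182, 64, 39) [ 0.558 -0.272  0.066]
mat 0.78 (219, 178, 52, 56) [ 0.554 -0.06   0.001]
mat 0.61 (151, 145, 43, 43) [0.685 0.164 0.002]
case 
[... 388 characters left out ...]
os': array([-1.30399652e+00,  5.26971610e-02,  1.61287871e+00, -2.28161479e-06,
        1.47602687e+00, -1.19024355e-01]), 'joint_vel': array([ 1.10238406e-03,  2.20430548e-04, -2.43808449e-05, -1.43371043e-03,
        1.81418969e-04,  6.18884807e-04]), 'joint_efforts': array([ 1.94715103e-04, -3.93680656e+01, -3.70471609e+01, -9.72178532e-05,
        4.98620866e-04,  1.14623003e-05]), 'tool_pos': array([ 0.23518291, -0.57904452,  0.23131807]), 'tool_rot': array([-4.94507802e-06,  9.81450079e-01,  1.91717874e-01, -1.50484185e-06]), 'contact_force': array([ 0.84139146, -0.16645571, -0.15869005]), 'ft_torque': array([ 0.00869353, -0.02532279,  0.03882082]), 'gripper_width': 1.0016973929178337}
```

```bash
python3 - <<'E'
from h import *
a=np.load('top.npz')['im'][130:290,70:400]
b=np.load('scene.npz')['im']
save(cv2.resize(a,None,fx=2.4,fy=2.4,interpolation=2),'t2.png')
E
```

```text
(no output)
```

View pics/t2.png

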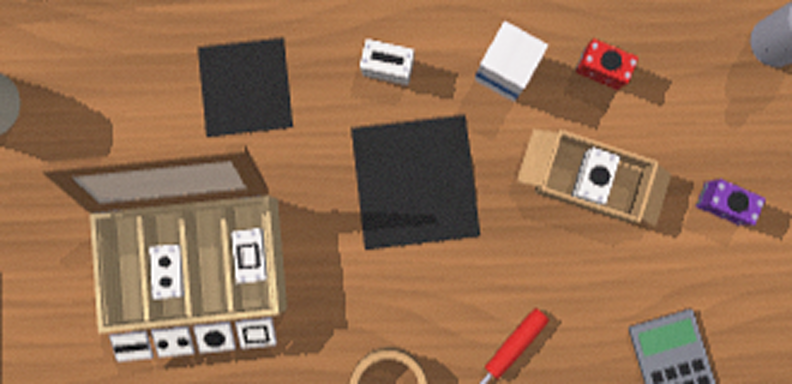

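View pics/scene.png

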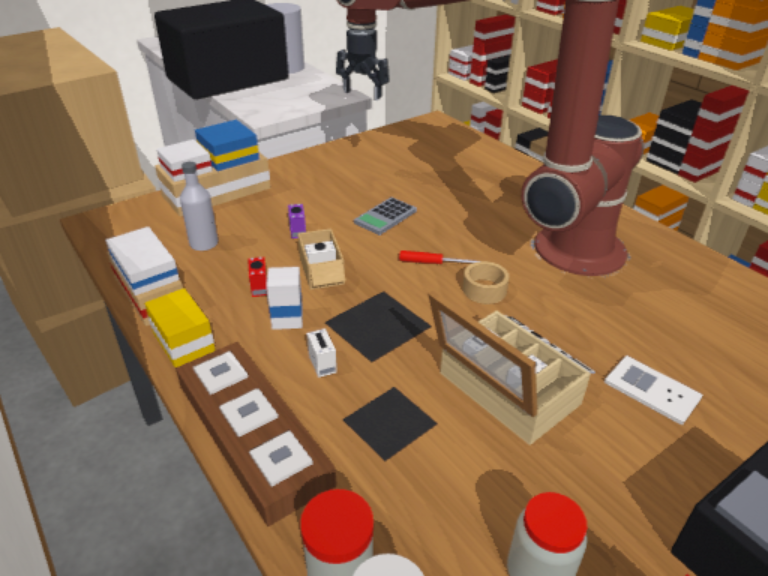

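```bash
cat >> h.py <<'E'
def rect(P,mask):
    q=P[mask][:,:2].astype(np.float32)
    (c,s,a)=cv2.minAreaRect(q*1000)
    # long axis angle
    if s[0]<s[1]: a+=90; s=s[::-1]
    a=(a+90)%180-90
    return np.round(c,1),np.round(s,1),round(a,1),len(q)
def near(P,x,y,r,z0,z1): return (np.hypot(P[...,0]-x,P[...,1]-y)<r)&(P[...,2]>z0)&(P[...,2]<z1)
E
python3 - <<'E'
from h import *
f=np.load('top.npz'); im,P=f['im'].astype(int),f['P']
w=(im.min(-1)>150)&(im.max(-1)-im.min(-1)<40); dk=im.max(-1)<70
print('timer',rect(P,w&near(P,.556,-.272,.06,.05,.08)))
print('carton rim/all',rect(P,near(P,.556,-.272,.09,.058,.075)))
print('mat',rect(P,dk&near(P,.555,-.06,.13,-.01,.012)))
print('rocker',rect(P,near(P,.713,-.019,.06,.05,.08)))
print('bulb',rect(P,near(P,.71,-.145,.07,.09,.13)))
print('case rim',rect(P,near(P,.47,.23,.17,.066,.085)))
s=(np.abs(P[...,2]-.009)<.006)
print('slot cand', rect(P,s&near(P,.46,.205,.06,0.003,.016)))
for n in['top','scene']:
    f=np.load(n+'.npz'); im,P=f['im'].astype(int),f['P']
    m=near(P,.57,.23,.2,.095,.3)&(P[...,0]>.45)
    if m.sum(): print(n,'lid',np.nanmin(P[m],0),np.nanmax(P[m],0),m.sum()); q=P[m]; c=q.mean(0); print(c,np.linalg.svd(q-c,full_matrices=False)[2]); i=q[:,2].argsort()[-15:]; print(q[i].mean(0))
E
```

```text
timer (array([ 554.1, -278.4]), array([61.8, 36.4]), -19.6, 206)
carton rim/all (array([ 554.3, -278. ]), array([147.3,  78.3]), 70.6, 574)
mat (array([555.3, -52.8]), array([157.2, 149.2]), 5.0, 2390)
rocker (array([708.3, -21.2]), array([61.6, 36.9]), 76.4, 259)
bulb (array([ 698.7, -173.7]), array([60.1, 60. ]), -30.5, 458)
case rim (array([454.9, 226.1]), array([218., 166.]), -84.3, 1873)
slot cand (array([460. , 204.1]), array([118.2,  98.6]), 7.4, 483)
top lid [0.52988674 0.12642422 0.09534858] [0.58890479 0.34306061 0.22614605] 1713
[0.55977284 0.23412471 0.16662951] [[-7.45494836e-02  9.97217114e-01 -6.34063204e-04]
 [-2.77639749e-01 -2.13663445e-02 -9.60447629e-01]
 [-9.57788361e-01 -7.14248336e-02  2.78459960e-01]]
[0.57200819 0.24782034 0.22171113]
scene lid [0.53386282 0.12608452 0.09509688] [0.59035712 0.34271733 0.2202169 ] 2210
[0.56386795 0.24350615 0.16405161] [[ 0.07204288 -0.99734141 -0.01095103]
 [-0.26766397 -0.00875555 -0.96347254]
 [-0.96081519 -0.07234254  0.26758314]]
[0.57412544 0.2572502  0.21934015]
```

```bash
cat >> h.py <<'E'
def plan(x,y,z,phi,step=45):
    s=state(); w,a,b,c=s['tool_rot']; p=np.array(s['tool_pos'])*1000
    ph=np.degrees(2*np.arctan2(b,a)); ph=(ph+180)%360-180
    d=np.array([x,y,z])-p; t=-((phi-ph+180)%360-180)
    n=int(max(np.ceil(np.linalg.norm(d)/step),np.ceil(abs(t)/8.5),1))
    print('t',round(s['time'],2),'pos',p.round(1),'phi',round(ph,2),'w',round(s['gripper_width'],3),'F',np.round(s['contact_force'],1))
    for i in range(n):
        r=np.radians(ph-i*t/n); e=d/n
        print([round(float(v),1) for v in(np.cos(r)*e[0]+np.sin(r)*e[1],np.sin(r)*e[0]-np.cos(r)*e[1],-e[2],t/n)])
E
python3 -c "
from h import *
plan(554,-278,180,-19.5)"
```

```text
t 1.1 pos [ 235.2 -579.   231.3] phi 22.11 w 1.002 F [ 0.8 -0.2 -0.2]
[40.9, -15.9, 5.1, 4.2]
[39.6, -18.8, 5.1, 4.2]
[38.1, -21.6, 5.1, 4.2]
[36.5, -24.4, 5.1, 4.2]
[34.6, -26.9, 5.1, 4.2]
[32.6, -29.4, 5.1, 4.2]
[30.3, -31.7, 5.1, 4.2]
[28.0, -33.8, 5.1, 4.2]
[25.4, -35.7, 5.1, 4.2]
[22.8, -37.5, 5.1, 4.2]
```

Call:
step_arm(
  steps=[
    [40.9,-15.9,5,4.2],
    [39.6,-18.8,5,4.2],
    [38.1,-21.6,5,4.2],
    [36.5,-24.4,5,4.2],
    [34.6,-26.9,5,4.2],
    [32.6,-29.4,5,4.2],
    [30.3,-31.7,5,4.2],
    [28,-33.8,5,4.2],
  ],
  claw=66,
)

```text
time: 1.9
tool_pos: [0.4993, -0.339, 0.1915]
tool_rot: [0.003, 0.993, -0.118, 0.001]
contact_force: [0.4, 0.1, -0.7]
gripper_width: 0.657
```

```bash
python3 -c "
from h import *
plan(554,-278,180,-19.5)"
```

```text
t 1.9 pos [ 499.3 -339.   191.5] phi -13.51 w 0.657 F [ 0.4  0.1 -0.7]
[19.5, -36.0, 5.8, 3.0]
[17.5, -37.0, 5.8, 3.0]
```

Call:
step_arm(
  steps=[
    [19.5,-36,5.8,3],
    [17.5,-37,5.8,3],
    [0,0,0,0],
  ],
)

```text
time: 2.2
tool_pos: [0.559, -0.2714, 0.1787]
tool_rot: [0.002, 0.986, -0.169, 0.002]
contact_force: [-0.8, -0.2, 0.1]
gripper_width: 0.658
```

```bash
python3 -c "
from h import *
im,P=cloud('wrist'); save(im,'w1.png')
im=im.astype(int)
w=(im.min(-1)>140)&(im.max(-1)-im.min(-1)<45)
print(rect(P,w&near(P,.554,-.278,.06,.055,.075)))
plan(554,-278,90,-19.5)"
```

```text
(array([ 551. , -280.8]), array([65.5, 35. ]), -19.8, 1791)
t 2.25 pos [ 558.  -273.1  179.2] phi -19.53 w 0.662 F [-0.5  0.6  0.2]
[-1.1, 3.0, 44.6, -0.0]
[-1.1, 3.0, 44.6, -0.0]
```

View pics/w1.png

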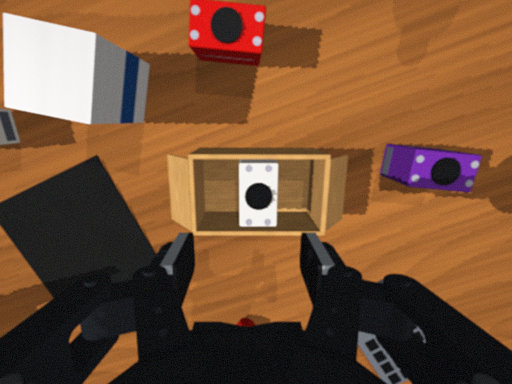

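The wrist view shows the timer at (258,195), upright in the carton and free on both long sides. It agrees with the top view within 3 mm.

Call:
step_arm(
  steps=[
    [-2.5,4,44,0],
    [-2,3,44,0],
    [0,0,0,0],
  ],
)

```text
time: 2.55
tool_pos: [0.5525, -0.2821, 0.0929]
tool_rot: [0.005, 0.986, -0.169, 0.005]
contact_force: [-1.0, 0.6, -1.5]
gripper_width: 0.659
```

```bash
python3 -c "
from h import *
plan(553,-279,28,-19.5)"
```

```text
t 2.55 pos [ 552.5 -282.1   92.9] phi -19.46 w 0.659 F [-1.   0.6 -1.5]
[-0.3, -1.6, 32.4, 0.0]
[-0.3, -1.6, 32.4, 0.0]
```

Call:
step_arm(
  steps=[
    [0,-1.6,32,0],
    [0,-1,32,0],
    [0,0,0,0],
  ],
)

```text
time: 2.85
tool_pos: [0.5551, -0.2854, 0.0337]
tool_rot: [0.007, 0.985, -0.171, 0.008]
contact_force: [-1.1, 0.1, 0.1]
gripper_width: 0.66
```

Call:
step_arm(
  steps=[
    [0,0,0,0],
    [0,0,0,0],
    [0,0,0,0],
    [0,0,0,0],
    [0,0,0,0],
  ],
  claw=20,
)

```text
time: 3.35
tool_pos: [0.559, -0.2899, 0.0441]
tool_rot: [0.01, 0.985, -0.171, 0.013]
contact_force: [-0.4, -0.2, -1.4]
gripper_width: 0.408
```

```bash
cat >> h.py <<'E'
def tilt():
    from scipy.spatial.transform import Rotation as R
    w,x,y,z=state()['tool_rot']; M=R.from_quat([x,y,z,w]).as_matrix()
    return M[:,2]
E
python3 -c "
from h import *
for i in range(4):
    s=state();print(s['time'],s['tool_pos'].round(4),s['tool_rot'].round(4),tilt().round(4),s['joint_pos'].round(4),s['contact_force'].round(1),s['joint_vel'].round(3));grab_frame('wrist')
"
```

```text
3.35 [ 0.559  -0.2899  0.0441] [ 0.0095  0.9851 -0.1713  0.0132] [ 0.0227 -0.0233 -0.9995] [-0.5937  0.2247  1.7549 -0.0073  1.1302  1.3245] [-0.4 -0.2 -1.4] [-0.002 -0.009 -0.003 -0.001  0.009 -0.001]
3.4 [ 0.5589 -0.2899  0.044 ] [ 0.0095  0.9851 -0.1713  0.0131] [ 0.0226 -0.0232 -0.9995] [-0.5936  0.2247  1.755  -0.0073  1.1301  1.3245] [-0.1  0.  -1.5] [ 0.     0.007  0.004 -0.001 -0.007  0.001]
3.45 [ 0.5589 -0.2898  0.0437] [ 0.0094  0.9851 -0.1713  0.0131] [ 0.0226 -0.0231 -0.9995] [-0.5936  0.2251  1.7552 -0.0071  1.1296  1.3245] [ 0.3 -0.1 -2.3] [ 0.001  0.008  0.006  0.003 -0.011  0.003]
3.5 [ 0.5588 -0.2897  0.0433] [ 0.0093  0.9851 -0.1713  0.013 ] [ 0.0225 -0.0228 -0.9995] [-0.5935  0.2254  1.7555 -0.007   1.1293  1.3246] [ 0.3  0.7 -1.5] [-0.     0.006  0.003  0.002 -0.004 -0.001]
```

Call:
step_arm(
  steps=[
    [0,0,-20,0],
    [0,0,-40,0],
    [0,0,-30,0],
  ],
)

```text
time: 3.85
tool_pos: [0.5528, -0.2847, 0.1276]
tool_rot: [0.006, 0.985, -0.171, 0.006]
contact_force: [0.0, -0.4, 0.3]
gripper_width: 0.406
```

```bash
python3 -c "
from h import *
for i in range(6):
    s=state();print(s['time'],s['tool_pos'].round(4),tilt().round(4),s['joint_pos'].round(4),s['contact_force'].round(1),s['gripper_width']);grab_frame('top')
plan(555,-53,130,5)
"
```

```text
3.85 [ 0.5528 -0.2847  0.1276] [ 0.0102 -0.0144 -0.9998] [-0.5925  0.1185  1.7213 -0.0065  1.2852  1.3244] [ 0.  -0.4  0.3] 0.4058215180246929
3.9 [ 0.5552 -0.2863  0.1333] [ 0.0168 -0.0189 -0.9997] [-0.5923  0.1142  1.716  -0.0065  1.2869  1.3244] [ 2.8 -2.4  2. ] 0.40820285426345543
3.95 [ 0.5553 -0.2864  0.1316] [ 0.0176 -0.0194 -0.9997] [-0.5924  0.1159  1.7172 -0.0065  1.2831  1.3244] [ 0.   0.1 -0.5] 0.41158800239658055
4.0 [ 0.5541 -0.2856  0.1288] [ 0.0142 -0.0171 -0.9998] [-0.5925  0.1179  1.7199 -0.0066  1.2824  1.3244] [-0.6  0.6 -2.1] 0.41021175903651935
4.05 [ 0.5529 -0.2849  0.1264] [ 0.0108 -0.0149 -0.9998] [-0.5925  0.1195  1.7222 -0.0065  1.2825  1.3244] [-0.1  0.2 -2.1] 0.4047347973053717
4.1 [ 0.5521 -0.2843  0.1249] [ 0.0084 -0.0133 -0.9999] [-0.5925  0.1207  1.7237 -0.0066  1.2827  1.3244] [-0.2  0.1 -1.7] 0.40871954200099303
t 4.15 pos [ 551.6 -284.1  124. ] phi -19.73 w 0.409 F [ 0.1 -0.7 -1.9]
[-12.5, -36.4, -1.0, -4.1]
[-9.8, -37.2, -1.0, -4.1]
[-7.1, -37.9, -1.0, -4.1]
[-4.4, -38.3, -1.0, -4.1]
[-1.6, -38.5, -1.0, -4.1]
[1.2, -38.5, -1.0, -4.1]
```

Call:
step_arm(
  steps=[
    [-12.5,-36.4,-1,-4.1],
    [-9.8,-37.2,-1,-4.1],
    [-7.1,-37.9,-1,-4.1],
    [-4.4,-38.3,0,-4.1],
    [-1.6,-38.5,0,-4.1],
  ],
)

```text
time: 4.65
tool_pos: [0.5484, -0.0881, 0.1136]
tool_rot: [0.003, 1.0, 0.009, -0.004]
contact_force: [0.6, 0.1, -1.3]
gripper_width: 0.407
```

```bash
cat >> h.py <<'E'
def settle(n):
    for i in range(n): grab_frame('top')
    t=tilt(); print('tilt',t[:2].round(4))
E
python3 -c "
from h import *
settle(1)
plan(555,-53,100,5)
"
```

```text
tilt [-0.0098 -0.0018]
t 4.7 pos [547.6 -82.6 112.7] phi 1.37 w 0.41 F [-0.3  5.  -2.4]
[8.1, -29.4, 12.7, -3.6]
```

Call:
step_arm(
  steps=[
    [5,-16,6,-2],
    [2,-8,6,-1.5],
  ],
)

```text
time: 4.9
tool_pos: [0.5518, -0.0557, 0.0971]
tool_rot: [0.0, 0.999, 0.045, -0.007]
contact_force: [0.9, -0.2, -1.5]
gripper_width: 0.413
```

```bash
python3 -c "
from h import *
settle(1);settle(3)
plan(555,-53,52,5)
"
```

```text
tilt [-0.0163 -0.0002]
tilt [-0.0129 -0.0022]
t 5.1 pos [552.4 -57.9  98.4] phi 4.95 w 0.411 F [ 0.1 -0.9 -0.9]
[1.5, -2.3, 23.2, -0.0]
[1.5, -2.3, 23.2, -0.0]
```

Call:
step_arm(
  steps=[
    [1.5,-2,24,0],
    [1,-2,16,0],
  ],
)

```text
time: 5.3
tool_pos: [0.5572, -0.057, 0.0611]
tool_rot: [0.002, 0.999, 0.041, -0.003]
contact_force: [0.3, -1.1, -2.1]
gripper_width: 0.405
```

```bash
python3 -c "
from h import *
settle(4)
plan(555,-53,44,5)
"
```

```text
tilt [-0.0046 -0.005 ]
t 5.5 pos [557.8 -56.8  62.6] phi 4.77 w 0.41 F [ 0.4 -0.1 -0.3]
[-2.4, -4.0, 18.6, -0.2]
```

Call:
step_arm(
  steps=[
    [0,0,12,0],
    [0,0,4,0],
  ],
)

```text
time: 5.7
tool_pos: [0.5597, -0.0583, 0.0486]
tool_rot: [0.003, 0.999, 0.041, 0.0]
contact_force: [-0.7, -0.0, -1.2]
gripper_width: 0.41
```

```bash
python3 -c "
from h import *
settle(3)
plan(555,-53,44,5)
"
```

```text
tilt [ 0.0014 -0.0065]
t 5.85 pos [560.2 -58.1  49.4] phi 4.71 w 0.412 F [ 0.9  0.8 -1.6]
[-4.8, -5.5, 5.4, -0.3]
```

Call:
step_arm(
  steps=[
    [0,0,6,0],
    [0,0,4,0],
  ],
)

```text
time: 6.05
tool_pos: [0.5612, -0.0584, 0.0401]
tool_rot: [0.004, 0.999, 0.041, 0.002]
contact_force: [0.0, 1.4, -0.9]
gripper_width: 0.417
```

```bash
python3 -c "
from h import *
settle(2)
plan(555,-53,44,5)
im,P=cloud('scene'); save(cv2.resize(im[130:290,150:370],None,fx=3,fy=3,interpolation=2),'s2.png')
"
```

```text
tilt [ 0.0028 -0.0069]
t 6.15 pos [560.9 -58.3  39.7] phi 4.72 w 0.41 F [ 0.5  0.8 -0.9]
[-5.4, -5.7, -4.3, -0.3]
```

View pics/s2.png

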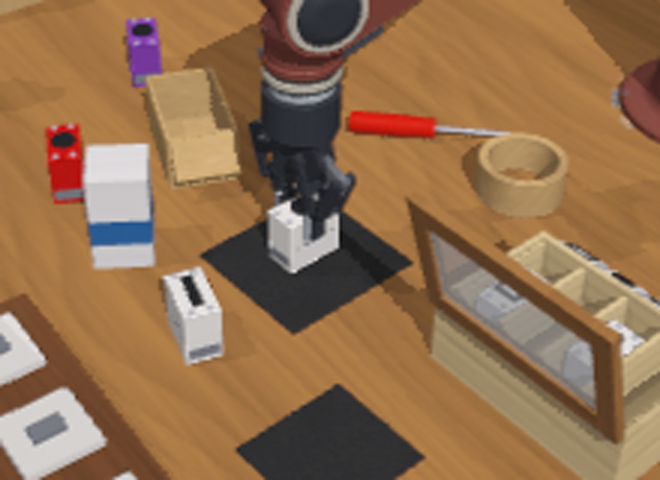

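Call:
step_arm(
  steps=[
    [0,0,4,0],
  ],
)

```text
time: 6.3
tool_pos: [0.5617, -0.0584, 0.0366]
tool_rot: [0.004, 0.999, 0.041, 0.002]
contact_force: [-0.2, -1.4, -0.8]
gripper_width: 0.405
```

```bash
python3 -c "
from h import *
settle(1)
plan(555,-53,44,5)
im,P=cloud('scene'); im=im.astype(int)
w=(im.min(-1)>130)&(im.max(-1)-im.min(-1)<40)&near(P,.56,-.055,.06,.0,.09)
print(w.sum(),np.percentile(P[w][:,2],[1,5,50,80,95,99]).round(4))
"
```

```text
tilt [ 0.0033 -0.0071]
t 6.35 pos [561.  -58.3  35.6] phi 4.72 w 0.407 F [ 1.4 -0.9  1.3]
[-5.6, -5.8, -8.4, -0.3]
318 [0.0031 0.007  0.0347 0.059  0.0623 0.0649]
```

Call:
step_arm(
  steps=[
    [0,0,2,0],
  ],
)

```text
time: 6.5
tool_pos: [0.5613, -0.0584, 0.0355]
tool_rot: [0.003, 0.999, 0.041, 0.001]
contact_force: [-9.5, 2.2, 19.9]
gripper_width: 0.409
```

```bash
python3 -c "
from h import *
for i in range(3): settle(1); plan(555,-53,34,5)
"
```

```text
tilt [ 0.0023 -0.0069]
t 6.55 pos [561.4 -58.4  35.6] phi 4.73 w 0.408 F [-7.   1.1  9.6]
[-5.9, -5.9, 1.6, -0.3]
tilt [ 0.0024 -0.0069]
t 6.6 pos [561.3 -58.4  35.6] phi 4.74 w 0.407 F [-4.9  0.9  9.5]
[-5.9, -5.9, 1.6, -0.3]
tilt [ 0.0025 -0.007 ]
t 6.65 pos [561.3 -58.4  35.6] phi 4.74 w 0.415 F [-5.2  1.   9.7]
[-5.8, -5.9, 1.6, -0.3]
```

Call:
step_arm(
  steps=[
    [0,0,0,0],
    [0,0,0,0],
    [0,0,0,0],
  ],
  claw=65,
)

```text
time: 6.95
tool_pos: [0.5622, -0.0585, 0.0367]
tool_rot: [0.004, 0.999, 0.041, 0.002]
contact_force: [-0.1, 0.5, -0.4]
gripper_width: 0.652
```

```bash
python3 -c "
from h import *
settle(1); plan(555,-53,34,5)
"
```

```text
tilt [ 0.0047 -0.0074]
t 7.0 pos [562.2 -58.5  36.7] phi 4.74 w 0.651 F [ 0.  -0.6 -0.9]
[-6.7, -6.1, 2.7, -0.3]
```

Call:
step_arm(
  steps=[
    [0,0,-15,0],
    [0,0,-30,0],
    [0,0,-40,-5],
    [0,0,-30,-8.5],
    [0,0,-10,-8.5],
    [0,0,0,-8.5],
    [0,0,0,-8.5],
    [0,0,0,-8.5],
  ],
)

```text
time: 7.8
tool_pos: [0.5624, -0.0577, 0.1747]
tool_rot: [0.006, 0.895, 0.447, 0.002]
contact_force: [0.5, 0.4, -0.4]
gripper_width: 0.652
```

```bash
python3 -c "
from h import *
settle(1); 
im,P=cloud('wrist'); save(im,'w2.png')
im=im.astype(int)
w=(im.min(-1)>140)&(im.max(-1)-im.min(-1)<45)
print(rect(P,w&near(P,.561,-.058,.06,.05,.075)))
im,P=cloud('top');im=im.astype(int)
w=(im.min(-1)>140)&(im.max(-1)-im.min(-1)<45)
print(rect(P,w&near(P,.561,-.058,.06,.05,.075)))
plan(560,-58,110,94.7)
"
```

```text
tilt [ 0.0097 -0.0086]
(array([555.6, -59.1]), array([62.1, 36. ]), 4.6, 1960)
(array([531.2, -60.2]), array([33.8, 10.6]), -83.6, 44)
t 7.95 pos [562.2 -57.6 173.9] phi 52.52 w 0.651 F [ 1.   0.8 -0.8]
[-0.3, -0.3, 12.8, -8.4]
[-0.3, -0.3, 12.8, -8.4]
[-0.2, -0.4, 12.8, -8.4]
[-0.2, -0.4, 12.8, -8.4]
[-0.1, -0.4, 12.8, -8.4]
```

Call:
step_arm(
  steps=[
    [0,0,12,-8.4],
    [0,0,12,-8.4],
    [0,0,12,-8.4],
    [0,0,12,-8.4],
    [0,0,6,-8.4],
  ],
  claw=90,
)

```text
time: 8.45
tool_pos: [0.5634, -0.0583, 0.121]
tool_rot: [0.007, 0.675, 0.738, 0.001]
contact_force: [0.2, 0.6, -0.1]
gripper_width: 0.9
```

```bash
python3 -c "
from h import *
settle(2); 
im,P=cloud('wrist'); save(im,'w3.png')
im=im.astype(int)
w=(im.min(-1)>140)&(im.max(-1)-im.min(-1)<45)
print(rect(P,w&near(P,.556,-.058,.06,.05,.075)))
plan(557,-59,75,94.7)
"
```

```text
tilt [ 0.0109 -0.0088]
(array([555.4, -59. ]), array([61.9, 36.4]), 4.5, 3163)
t 8.6 pos [563.7 -58.3 121.7] phi 94.71 w 0.903 F [-0.1 -0.6  0.1]
[-0.1, -3.4, 23.4, 0.0]
[-0.1, -3.4, 23.4, 0.0]
```

View pics/w3.png

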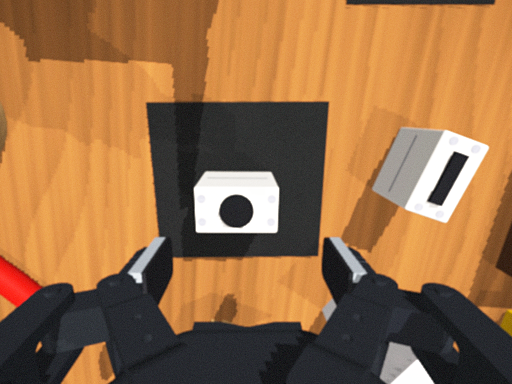

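Call:
step_arm(
  steps=[
    [0,-4,25,0],
    [0,-3,25,0],
    [0,0,15,0],
  ],
)

```text
time: 8.9
tool_pos: [0.5621, -0.0605, 0.0612]
tool_rot: [0.013, 0.683, 0.731, 0.004]
contact_force: [0.5, 0.2, -0.5]
gripper_width: 0.903
```

```bash
python3 -c "
from h import *
settle(3); 
plan(556,-59,22,94.7)
"
```

```text
tilt [ 0.0223 -0.0115]
t 9.05 pos [562.  -60.4  61.5] phi 94.03 w 0.902 F [-0.3 -0.3  0.6]
[1.8, -5.9, 39.5, -0.7]
```

Call:
step_arm(
  steps=[
    [1,-6,14,-0.7],
    [0,-2,12,0],
  ],
)

```text
time: 9.25
tool_pos: [0.5578, -0.061, 0.0384]
tool_rot: [0.016, 0.677, 0.735, 0.005]
contact_force: [-0.0, 0.3, 0.6]
gripper_width: 0.902
```

```bash
python3 -c "
from h import *
settle(3); 
plan(556,-59,22,94.7)
"
```

```text
tilt [ 0.028  -0.0128]
t 9.4 pos [557.2 -60.9  37.8] phi 94.69 w 0.901 F [-0.1  0.9  1.1]
[2.0, -1.1, 15.8, -0.0]
```

Call:
step_arm(
  steps=[
    [2,-1,15,0],
  ],
)

```text
time: 9.5
tool_pos: [0.5591, -0.0599, 0.0251]
tool_rot: [0.017, 0.678, 0.735, 0.006]
contact_force: [0.6, 0.0, 0.1]
gripper_width: 0.902
```

```bash
python3 -c "
from h import *
settle(4); 
plan(556,-59,22,94.7)
"
```

```text
tilt [ 0.0265 -0.0124]
t 9.7 pos [555.9 -59.   21.9] phi 94.69 w 0.899 F [0.8 0.4 0.7]
[-0.0, 0.1, -0.1, -0.0]
```

Call:
step_arm(
  steps=[
    [0,0,0,0],
  ],
  claw=45,
)

```text
time: 9.8
tool_pos: [0.5562, -0.0591, 0.0222]
tool_rot: [0.014, 0.677, 0.735, 0.005]
contact_force: [0.4, -0.1, 0.7]
gripper_width: 0.749
```

```bash
python3 -c "
from h import *
settle(6); plan(556,-59,22,94.7)
f=np.load('top.npz'); im,P=f['im'].astype(int),f['P']
# case geometry from lid-free: slot walls ; edges in case frame
for a in np.arange(2,9,.5):
    r=np.radians(a); X=P[...,0]*np.cos(r)+P[...,1]*np.sin(r); Y=-P[...,0]*np.sin(r)+P[...,1]*np.cos(r)
    m=near(P,.455,.23,.2,.068,.077)&(P[...,0]<.53)
    h=np.histogram(Y[m],np.arange(.08,.36,.003))[0]; print(a,(h**2).sum(),end=' | ')
"
```

```text
tilt [ 0.0281 -0.0128]
t 10.1 pos [556.6 -59.2  22.7] phi 94.69 w 0.715 F [ 0.9 -0.3  3.7]
[0.2, -0.6, 0.7, -0.0]
2.0 29564 | 2.5 30078 | 3.0 31082 | 3.5 31124 | 4.0 32484 | 4.5 32356 | 5.0 31228 | 5.5 29574 | 6.0 28413 | 6.5 27198 | 7.0 26408 | 7.5 24644 | 8.0 23225 | 8.5 22224 |
```

Call:
step_arm(
  steps=[
    [0,0,-25,0],
    [0,0,-45,0],
    [0,0,-40,0],
    [0,0,-30,0],
  ],
)

```text
time: 10.5
tool_pos: [0.5461, -0.056, 0.1573]
tool_rot: [0.006, 0.678, 0.735, -0.0]
contact_force: [1.0, 0.8, -1.6]
gripper_width: 0.72
```

```bash
python3 -c "
from h import *
settle(3); 
plan(445,60,165,94.2)
"
```

```text
tilt [ 0.0129 -0.0092]
t 10.65 pos [547.6 -56.3 157.9] phi 94.67 w 0.724 F [ 0.1  0.4 -2.1]
[31.1, -23.2, -1.8, 0.1]
[31.0, -23.3, -1.8, 0.1]
[31.0, -23.3, -1.8, 0.1]
[30.9, -23.4, -1.8, 0.1]
```

Call:
step_arm(
  steps=[
    [15,-45,0,0],
    [20,-42,0,0],
    [35,-16,-2,0],
    [35,0,-2,0],
    [25,0,-2,0],
  ],
)

```text
time: 11.15
tool_pos: [0.4229, 0.0662, 0.1444]
tool_rot: [-0.004, 0.68, 0.733, -0.007]
contact_force: [0.5, -0.5, -1.1]
gripper_width: 0.721
```

```bash
python3 -c "
from h import *
settle(3); 
im,P=cloud('wrist'); save(im,'w4.png'); np.savez('w4',im=im,P=P)
plan(450,190,165,94.2)
"
```

```text
tilt [-0.0154 -0.0063]
t 11.35 pos [424.3  65.  145.4] phi 94.32 w 0.716 F [-0.  -0.5 -1.7]
[40.9, 11.7, -6.5, 0.0]
[40.9, 11.6, -6.5, 0.0]
[40.9, 11.6, -6.5, 0.0]
```

View pics/w4.png

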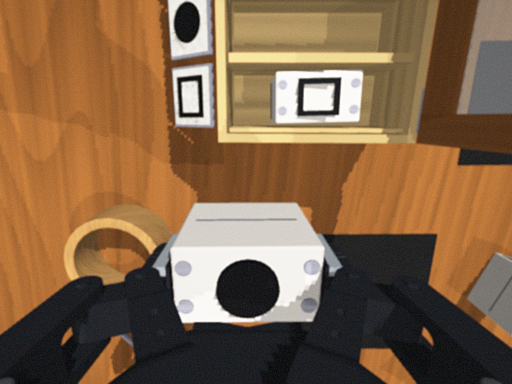

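Call:
step_arm(
  steps=[
    [38,10,-8,0],
    [35,10,-8,0],
  ],
)

```text
time: 11.55
tool_pos: [0.4384, 0.136, 0.1575]
tool_rot: [-0.004, 0.683, 0.73, -0.01]
contact_force: [0.4, -0.3, -1.2]
gripper_width: 0.72
```

```bash
cat > case.py <<'E'
from h import *
def prof(P):
    r=np.radians(4.2); X=P[...,0]*np.cos(r)+P[...,1]*np.sin(r); Y=-P[...,0]*np.sin(r)+P[...,1]*np.cos(r); Z=P[...,2]
    m=(X>.425)&(X<.51)&(Y>.08)&(Y<.32)
    # per 4mm Y bin: max of Z percentiles (walls)
    for lo in np.arange(.08,.31,.003):
        q=m&(Y>=lo)&(Y<lo+.003)
        if q.sum()>5: print(round(lo*1000+1.5,1),int(q.sum()),np.percentile(Z[q],[10,50,90]).round(3)*1000)
    q=(Y>.1)&(Y<.3)&(Z>.074)&(Z<.082)&(X<.56)
    print('rim X',np.percentile(X[q],[.5,2,98,99.5]).round(4))
    q=(Y>.165)&(Y<.195)&(Z<.02)&(Z>.002)&(X>.3)&(X<.56)
    if q.sum(): print('floor X',q.sum(),np.percentile(X[q],[.5,2,98,99.5]).round(4),np.median(Z[q]))
E
python3 -c "
from case import *
settle(3); 
im,P=cloud('wrist'); save(im,'w5.png'); np.savez('w5',im=im,P=P)
prof(P); print('TOP');prof(np.load('top.npz')['P'])
plan(450,190,165,94.2)
"
```

```text
tilt [-0.0188 -0.0093]
84.5 58 [ 79.  80. 198.]
87.5 617 [196. 198. 199.]
90.5 704 [ 78. 198. 201.]
93.5 1439 [ 35. 199. 226.]
96.5 1930 [198. 219. 229.]
99.5 1464 [197. 202. 221.]
102.5 1722 [ 71. 202. 235.]
105.5 1894 [ 71. 201. 238.]
108.5 1999 [ 71. 202. 241.]
111.5 2850 [ 72. 202. 242.]
114.5 11480 [199. 239. 250.]
117.5 2982 [ 72. 213. 247.]
120.5 10272 [158. 199. 247.]
123.5 5246 [158. 256. 259.]
126.5 333 [10. 71. 74.]
129.5 321 [69. 70. 73.]
132.5 475 [48. 69. 70.]
135.5 107 [50. 60. 68.]
138.5 213 [74. 75. 76.]
141.5 427 [74. 75. 76.]
144.5 1041 [10. 45. 74.]
147.5 252 [ 9. 10. 11.]
150.5 253 [ 9. 10. 11.]
153.5 253 [ 9. 10. 11.]
156.5 253 [ 9. 10. 11.]
159.5 253 [ 9. 10. 11.]
162.5 255 [ 9. 10. 11.]
165.5 293 [ 9. 10. 11.]
168.5 308 [ 9. 10. 11.]
171.5 257 [ 9. 10. 11.]
174.5 261 [ 9. 10. 11.]
177.5 259 [ 9. 10. 11.]
180.5 266 [ 9. 10. 11.]
183.5 342 [ 9. 10. 11.]
186.5 336 [ 9. 10. 60.]
189.5 903 [30. 74. 76.]
192.5 515 [74. 75. 76.]
195.5 18 [73. 74. 75.]
198.5 567 [41. 63. 70.]
201.5 412 [67. 70. 71.]
204.5 379 [11. 70. 71.]
207.5 394 [69. 70. 71.]
210.5 417 [69. 70. 73
[... 1427 characters left out ...]
]
225.5 32 [ 8. 68. 71.]
228.5 26 [ 9. 69. 72.]
231.5 32 [ 9. 67. 71.]
234.5 21 [ 9. 69. 71.]
237.5 16 [ 9. 63. 74.]
240.5 102 [26. 64. 75.]
243.5 30 [72. 74. 75.]
246.5 7 [70. 72. 75.]
264.5 14 [ 7.  9. 11.]
267.5 28 [ 6.  9. 12.]
270.5 28 [ 6.  9. 11.]
273.5 26 [ 6.  8. 11.]
276.5 27 [ 5.  8. 10.]
279.5 32 [ 6.  8. 10.]
282.5 29 [ 6.  8. 11.]
285.5 28 [ 6.  9. 13.]
288.5 160 [ 9. 39. 71.]
291.5 96 [15. 51. 75.]
294.5 49 [72. 77. 81.]
297.5 29 [75. 78. 80.]
300.5 12 [72. 76. 78.]
rim X [0.4062 0.4067 0.549  0.5498]
floor X 434 [0.3034 0.3083 0.5401 0.5422] 0.00839883978010103
t 11.75 pos [438.4 135.9 157.7] phi 93.98 w 0.718 F [-0.2 -0.8 -0.9]
[26.6, 7.7, -3.7, -0.1]
[26.6, 7.7, -3.7, -0.1]
```

View pics/w5.png

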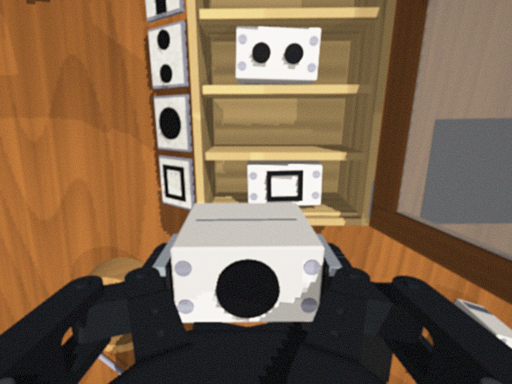

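```bash
cat >> case.py <<'E'
def tim(im,P,tcp):
    im=im.astype(int); w=(im.min(-1)>185)&(im.max(-1)-im.min(-1)<30)
    v,u=np.mgrid[:384,:512]
    w&=(v>245)&(v<325)&(u>165)&(u<330)
    q=P[w]; zt=np.median(q[:,2]); 
    c,s,_=cv2.minAreaRect((q[:,:2]*1000).astype(np.float32)),0,0
    A=np.c_[q[:,:2],np.ones(len(q))]; k=np.linalg.lstsq(A,q[:,2],rcond=None)[0]
    print('timer top',np.round(c[0],1),np.round(c[1],1),round(c[2],1),'ztop',zt.round(4),'slope',k[:2].round(4),'rel',np.round(np.array(c[0])-np.array(tcp[:2])*1000,1))
    return
r=np.radians(4.2)
def w2(X,Y): return np.cos(r)*X-np.sin(r)*Y, np.sin(r)*X+np.cos(r)*Y
E
python3 -c "
from case import *
f=np.load('w5.npz'); tim(f['im'],f['P'],state()['tool_pos'])
t=w2(477,167.5); print(t); plan(*t,150,94.2)
"
```

```text
** On entry to DLASCL parameter number  4 had an illegal value
 ** On entry to DLASCL parameter number  4 had an illegal valueTraceback (most recent call last):
  File "<string>", line 3, in <module>
    f=np.load('w5.npz'); tim(f['im'],f['P'],state()['tool_pos'])
                         ~~~^^^^^^^^^^^^^^^^^^^^^^^^^^^^^^^^^^^^
  File "case.py", line 19, in tim
    A=np.c_[q[:,:2],np.ones(len(q))]; k=np.linalg.lstsq(A,q[:,2],rcond=None)[0]
                                        ~~~~~~~~~~~~~~~^^^^^^^^^^^^^^^^^^^^^
    x, resids, rank, s = _umath_linalg.lstsq(a, b, rcond,
                         ~~~~~~~~~~~~~~~~~~~^^^^^^^^^^^^^
                                             signature=signature)
                                             ^^^^^^^^^^^^^^^^^^^^
    raise LinAlgError("SVD did not converge in Linear Least Squares")
numpy.linalg.LinAlgError: SVD did not converge in Linear Least Squares
```

```bash
sed -i 's/q=P\[w\]; zt/q=P[w]; q=q[np.isfinite(q).all(1)]; print(len(q)); q=q[abs(q[:,2]-np.median(q[:,2]))<.008]; zt/' case.py; python3 -c "
from case import *
f=np.load('w5.npz'); tim(f['im'],f['P'],state()['tool_pos'])
t=w2(477,167.5); print(t); plan(*t,150,94.2)
"
```

```text
6253
timer top [440.4 136.3] [62.6 36.7] 3.8 ztop 0.1988 slope [-0.0399 -0.0011] rel [2.  0.4]
(np.float64(463.45160761718824), np.float64(201.98479496497703))
t 11.75 pos [438.4 135.9 157.7] phi 93.98 w 0.718 F [-0.2 -0.8 -0.9]
[32.1, 14.8, 3.8, -0.1]
[32.0, 14.8, 3.8, -0.1]
```

Call:
step_arm(
  steps=[
    [32,14.5,2,0],
    [31,13,2,0],
  ],
)

```text
time: 11.95
tool_pos: [0.4618, 0.1966, 0.151]
tool_rot: [-0.003, 0.685, 0.728, -0.012]
contact_force: [-0.3, -0.7, -1.1]
gripper_width: 0.719
```

```bash
python3 -c "
from case import *
settle(3)
t=w2(477,167.5); plan(*t,105,94.2)
tp=state()['tool_pos'];im,P=cloud('wrist'); tim(im,P,tp)
"
```

```text
tilt [-0.0225 -0.0129]
t 12.1 pos [461.4 197.1 150.6] phi 93.69 w 0.719 F [-0.3  0.3 -1.6]
[2.4, 1.2, 22.8, -0.3]
[2.4, 1.2, 22.8, -0.3]
6174
timer top [462.4 196.8] [61.1 36.7] 3.6 ztop 0.1914 slope [-0.0437 -0.0045] rel [ 1.  -0.3]
```

Call:
step_arm(
  steps=[
    [4,2,14,-0.3],
    [1,0,14,-0.2],
    [0,0,12,0],
  ],
)

```text
time: 12.45
tool_pos: [0.4629, 0.1983, 0.109]
tool_rot: [-0.003, 0.682, 0.731, -0.011]
contact_force: [-1.6, 0.4, -1.8]
gripper_width: 0.721
```

```bash
python3 -c "
from case import *
settle(4)
t=w2(477,167.5); plan(*t,95,94.2)
tp=state()['tool_pos'];im,P=cloud('wrist'); tim(im,P,tp)
"
```

```text
tilt [-0.02   -0.0131]
t 12.65 pos [462.8 198.8 109.9] phi 93.96 w 0.717 F [-0.2  0.8 -1.1]
[3.2, 0.8, 14.9, -0.2]
6175
timer top [464.4 198.5] [62.6 37. ] 2.9 ztop 0.1506 slope [-0.0417 -0.0054] rel [ 1.5 -0.3]
```

Call:
step_arm(
  steps=[
    [3.2,0.5,15,-0.4],
  ],
)

```text
time: 12.8
tool_pos: [0.4659, 0.2026, 0.0983]
tool_rot: [-0.001, 0.68, 0.734, -0.008]
contact_force: [0.7, 0.5, -0.7]
gripper_width: 0.718
```

```bash
python3 -c "
from case import *
settle(4)
t=w2(477,167.5); plan(*t,60,94.2)
im,P=cloud('wrist'); save(im,'w6.png')
"
```

```text
tilt [-0.0198 -0.013 ]
t 13.0 pos [462.9 202.1  95. ] phi 94.39 w 0.717 F [ 0.2 -0.6 -0.6]
[-0.2, 0.5, 35.0, 0.2]
```

View pics/w6.png

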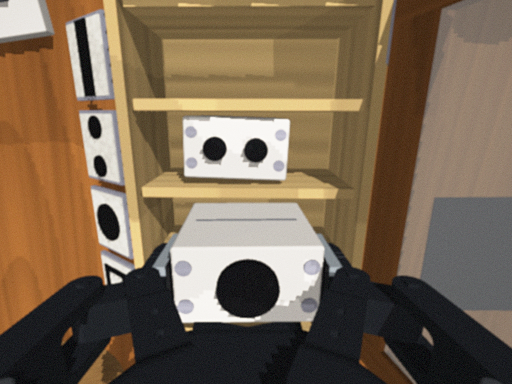

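Call:
step_arm(
  steps=[
    [0.3,0.8,30,0],
  ],
)

```text
time: 13.15
tool_pos: [0.4678, 0.2034, 0.0701]
tool_rot: [0.0, 0.679, 0.734, -0.007]
contact_force: [1.5, -0.0, -1.4]
gripper_width: 0.719
```

```bash
python3 -c "
from case import *
settle(4)
t=w2(477,167.5); plan(*t,34,94.2)
"
```

```text
tilt [-0.0204 -0.0133]
t 13.35 pos [463.  202.   65.3] phi 94.39 w 0.716 F [ 0.8  0.2 -1.2]
[-0.0, 0.4, 31.3, 0.2]
```

Call:
step_arm(
  steps=[
    [0.3,0.8,29,0],
  ],
)

```text
time: 13.45
tool_pos: [0.468, 0.2034, 0.0415]
tool_rot: [0.0, 0.679, 0.734, -0.007]
contact_force: [1.9, 0.9, -1.4]
gripper_width: 0.715
```

```bash
python3 -c "
from case import *
settle(4)
t=w2(477,167.5); plan(*t,30,94.2)
"
```

```text
tilt [-0.0206 -0.0133]
t 13.65 pos [463.3 202.   37. ] phi 94.4 w 0.718 F [ 0.6 -0.2 -1.2]
[-0.0, 0.2, 7.0, 0.2]
```

Call:
step_arm(
  steps=[
    [0,0,4,0],
  ],
)

```text
time: 13.75
tool_pos: [0.4648, 0.2024, 0.0351]
tool_rot: [-0.002, 0.679, 0.734, -0.01]
contact_force: [0.7, -0.4, -1.0]
gripper_width: 0.721
```

```bash
python3 -c "
from case import *
settle(3)
t=w2(477,167.5); plan(*t,30,94.2)
"
```

```text
tilt [-0.0192 -0.013 ]
t 13.9 pos [463.8 202.1  33.9] phi 94.39 w 0.715 F [-0.2 -0.5 -1.1]
[-0.1, -0.3, 3.9, 0.2]
```

Call:
step_arm(
  steps=[
    [0,0,2.5,0],
  ],
)

```text
time: 14.0
tool_pos: [0.4644, 0.2023, 0.0323]
tool_rot: [-0.002, 0.679, 0.734, -0.011]
contact_force: [0.1, 0.4, -0.1]
gripper_width: 0.718
```

```bash
python3 -c "
from case import *
settle(3)
t=w2(477,167.5); plan(*t,30,94.2)
tp=state()['tool_pos'];im,P=cloud('wrist'); tim(im,P,tp)
"
```

```text
tilt [-0.0192 -0.0129]
t 14.15 pos [463.8 202.1  31.5] phi 94.39 w 0.716 F [-0.1 -0.1 -1.3]
[-0.1, -0.3, 1.5, 0.2]
5577
timer top [464.7 201.7] [61. 36.] 4.4 ztop 0.0723 slope [-0.0414 -0.0002] rel [ 1.  -0.4]
```

Call:
step_arm(
  steps=[
    [0,0,2.5,0],
  ],
)

```text
time: 14.3
tool_pos: [0.4641, 0.2023, 0.0305]
tool_rot: [-0.003, 0.679, 0.734, -0.011]
contact_force: [-8.7, -2.0, 19.8]
gripper_width: 0.72
```

```bash
python3 -c "
from case import *
settle(3)
t=w2(477,167.5); plan(*t,30,94.2)
"
```

```text
tilt [-0.0194 -0.0131]
t 14.45 pos [464.1 202.3  30.6] phi 94.4 w 0.717 F [-4.4 -0.5  9. ]
[-0.2, -0.7, 0.6, 0.2]
```

Call:
step_arm(
  steps=[
    [0,0,1.5,0],
  ],
)

```text
time: 14.55
tool_pos: [0.4642, 0.2023, 0.0306]
tool_rot: [-0.003, 0.679, 0.734, -0.012]
contact_force: [-7.0, -1.8, 10.2]
gripper_width: 0.715
```

```bash
python3 -c "
from case import *
settle(3)
t=w2(477,167.5); plan(*t,30,94.2)
tp=state()['tool_pos'];im,P=cloud('wrist'); tim(im,P,tp)
"
```

```text
tilt [-0.0205 -0.0136]
t 14.7 pos [464.1 202.3  30.6] phi 94.41 w 0.718 F [-6.3 -1.6  9.9]
[-0.2, -0.7, 0.6, 0.2]
5355
timer top [464.8 201.5] [60.8 36. ] 2.8 ztop 0.0714 slope [-0.0426 -0.001 ] rel [ 0.6 -0.8]
```

Call:
step_arm(
  steps=[
    [0,0,0,0],
  ],
  claw=83,
)

```text
time: 14.85
tool_pos: [0.4645, 0.2024, 0.0311]
tool_rot: [-0.003, 0.679, 0.734, -0.012]
contact_force: [-0.3, 0.8, 0.0]
gripper_width: 0.828
```

```bash
python3 -c "
from case import *
settle(6)
t=w2(477,167.5); plan(*t,30,94.2)
tp=state()['tool_pos'];im,P=cloud('wrist'); tim(im,P,tp)
"
```

```text
tilt [-0.0206 -0.0136]
t 15.15 pos [464.1 202.3  30.4] phi 94.41 w 0.836 F [-0.3  0.6  0. ]
[-0.2, -0.6, 0.4, 0.2]
5455
timer top [463.2 201.2] [61.5 35.3] 4.5 ztop 0.07 slope [-0.0017  0.0022] rel [-0.8 -1.1]
```

Call:
step_arm(
  steps=[
    [0,0,-40,0],
  ],
)

```text
time: 15.3
tool_pos: [0.46, 0.2013, 0.0648]
tool_rot: [-0.006, 0.679, 0.734, -0.017]
contact_force: [-1.0, 0.4, -1.6]
gripper_width: 0.827
```

```bash
python3 -c "
from case import *
settle(3)
t=w2(477,167.5); plan(*t,290,94.2)
"
```

```text
tilt [-0.0149 -0.012 ]
t 15.45 pos [467.2 203.4  73.2] phi 94.4 w 0.827 F [-0.2 -0.5 -0.1]
[-0.2, -0.8, -43.4, 0.0]
[-0.2, -0.8, -43.4, 0.0]
[-0.2, -0.8, -43.4, 0.0]
[-0.2, -0.8, -43.4, 0.0]
[-0.2, -0.8, -43.4, 0.0]
```

Call:
step_arm(
  steps=[
    [0,0,-30,0],
    [0,0,-50,0],
    [0,0,-50,0],
    [0,0,-50,0],
    [0,0,-40,0],
    [0,0,-10,0],
  ],
  claw=0,
)

```text
time: 16.05
tool_pos: [0.4671, 0.2052, 0.3014]
tool_rot: [-0.006, 0.679, 0.734, -0.017]
contact_force: [0.1, 0.4, 0.3]
gripper_width: -0.004
```

```bash
cat >> case.py <<'E'
def lid():
    im,P=cloud('scene'); X=P[...,0]*np.cos(r)+P[...,1]*np.sin(r); Y=-P[...,0]*np.sin(r)+P[...,1]*np.cos(r); Z=P[...,2]
    m=(Z>.1)&(Z<.24)&(X>.38)&(X<.62)&(Y>.085)&(Y<.30)
    i=np.abs(Y-.192)>.03; m&=i
    if m.sum()>20: print('lid edge: n',m.sum(),'X',np.percentile(X[m],[1,50,99]).round(3),'Z',np.percentile(Z[m],[1,50,99]).round(3))
E
python3 -c "
from case import *
settle(2); lid()
im,P=cloud('wrist'); im=im.astype(int)
w=(im.min(-1)>140)&(im.max(-1)-im.min(-1)<45)
print('timer',rect(P,w&near(P,.463,.2015,.04,.055,.08)),w2(477,167.5))
plan(*w2(652,192),290,94.2)
"
```

```text
tilt [-0.0356 -0.0177]
lid edge: n 1540 X [0.561 0.581 0.598] Z [0.1   0.169 0.219]
timer (array([462.5, 201.9]), array([78.1, 61.3]), -84.8, 1265) (np.float64(463.45160761718824), np.float64(201.98479496497703))
t 16.25 pos [464.6 204.4 293.7] phi 94.39 w -0.004 F [-0.2 -0.7 -0.1]
[5.4, 43.4, 0.9, 0.0]
[5.4, 43.4, 0.9, 0.0]
[5.5, 43.4, 0.9, 0.0]
[5.5, 43.4, 0.9, 0.0]
```

Call:
step_arm(
  steps=[
    [5,43,0,0],
    [5.5,44,0,0],
    [5.5,44,0,0],
    [5.5,44,0,0],
    [2,15,0,0],
  ],
)

```text
time: 16.75
tool_pos: [0.6489, 0.2415, 0.2617]
tool_rot: [-0.017, 0.679, 0.733, -0.034]
contact_force: [-0.8, 0.1, -0.8]
gripper_width: -0.0
```

```bash
python3 -c "
from case import *
settle(4)
plan(*w2(652,192),180,94.2)
"
```

```text
tilt [-0.0685 -0.0262]
t 16.95 pos [646.4 241.5 264.9] phi 94.49 w 0.002 F [0.6 0.8 1.3]
[-0.7, -5.2, 42.4, 0.1]
[-0.7, -5.2, 42.4, 0.1]
```

Call:
step_arm(
  steps=[
    [0,2,25,0],
    [0,2,25,0],
    [0,1,25,0],
    [0,0,10,0],
  ],
)

```text
time: 17.35
tool_pos: [0.6421, 0.2397, 0.1806]
tool_rot: [-0.015, 0.678, 0.734, -0.031]
contact_force: [1.0, 0.1, -1.1]
gripper_width: -0.001
```

```bash
python3 -c "
from case import *
settle(3)
lid(); s=state()['tool_pos']; print('case frame',(s[0]*np.cos(r)+s[1]*np.sin(r)).round(4),(-s[0]*np.sin(r)+s[1]*np.cos(r)).round(4))
plan(*w2(615,192),180,94.2)
"
```

```text
tilt [-0.0602 -0.024 ]
lid edge: n 967 X [0.561 0.58  0.598] Z [0.101 0.164 0.218]
case frame 0.6607 0.1925
t 17.55 pos [644.9 240.4 185.2] phi 94.55 w -0.005 F [ 0.1 -0.  -0.3]
[-0.1, -22.9, 2.6, 0.2]
[-0.2, -22.9, 2.6, 0.2]
```

Call:
step_arm(
  steps=[
    [0,-12,0,0],
    [0,-12,0,0],
    [0,-12,0,0],
    [0,-12,0,0],
    [0,-12,0,0],
    [0,-12,0,0],
    [0,-12,0,0],
  ],
)

```text
time: 18.25
tool_pos: [0.5608, 0.2344, 0.2015]
tool_rot: [-0.006, 0.678, 0.734, -0.019]
contact_force: [2.5, 0.4, -1.9]
gripper_width: 0.001
```

```bash
cat >> case.py <<'E'
def cf():
    s=state(); p=s['tool_pos']; print('t',round(s['time'],2),'case frame',(p[0]*np.cos(r)+p[1]*np.sin(r)).round(4),(-p[0]*np.sin(r)+p[1]*np.cos(r)).round(4),p[2].round(4),'F',s['contact_force'].round(1),tilt().round(3))
E
python3 -c "
from case import *
settle(2)
lid(); cf()
"
```

```text
tilt [-0.037  -0.0187]
lid edge: n 2046 X [0.553 0.559 0.564] Z [0.101 0.164 0.224]
t 18.4 case frame 0.5759 0.1929 0.2009 F [-0.1 -0.5  0.7] [-0.038 -0.019 -0.999]
```

Call:
step_arm(
  steps=[
    [0,-12,5,0],
    [0,-12,6,0],
    [0,-12,6,0],
    [0,-12,5,0],
    [0,-12,5,0],
    [0,-12,5,0],
  ],
)

```text
time: 19.0
tool_pos: [0.4929, 0.2292, 0.1775]
tool_rot: [-0.001, 0.679, 0.734, -0.011]
contact_force: [3.0, 0.4, -0.5]
gripper_width: -0.001
```

```bash
python3 -c "
from case import *
settle(2)
lid(); cf()
"
```

```text
tilt [-0.0209 -0.0148]
lid edge: n 2810 X [0.478 0.512 0.547] Z [0.101 0.151 0.207]
t 19.15 case frame 0.5072 0.1923 0.1766 F [ 0.7 -0.1  0. ] [-0.02  -0.015 -1.   ]
```

Call:
step_arm(
  steps=[
    [0,-10,7,0],
    [0,-10,8,0],
    [0,-9,9,0],
    [0,-8,10,0],
    [0,-6,11,0],
  ],
)

```text
time: 19.65
tool_pos: [0.4474, 0.2254, 0.1323]
tool_rot: [-0.002, 0.679, 0.734, -0.01]
contact_force: [-0.4, 1.0, 2.0]
gripper_width: -0.004
```

```bash
python3 -c "
from case import *
settle(2)
lid(); cf()
"
```

```text
tilt [-0.0208 -0.0145]
lid edge: n 2144 X [0.42  0.471 0.523] Z [0.1   0.12  0.145]
t 19.8 case frame 0.462 0.1916 0.1311 F [ 0.6 -0.2 -0.4] [-0.019 -0.014 -1.   ]
```

Call:
step_arm(
  steps=[
    [0,-6,10,0],
    [0,-5,10,0],
    [0,-4,10,0],
    [0,-2,8,0],
  ],
)

```text
time: 20.2
tool_pos: [0.4305, 0.2234, 0.0925]
tool_rot: [-0.001, 0.679, 0.734, -0.009]
contact_force: [0.4, 0.1, 1.2]
gripper_width: -0.003
```

```bash
python3 -c "
from case import *
settle(2); cf()
"
```

```text
tilt [-0.0168 -0.014 ]
t 20.3 case frame 0.4445 0.1909 0.0915 F [-0.1 -0.3  0.3] [-0.017 -0.014 -1.   ]
```

Call:
step_arm(
  steps=[
    [0,0,4,0],
  ],
)

```text
time: 20.4
tool_pos: [0.43, 0.2232, 0.0887]
tool_rot: [-0.001, 0.679, 0.734, -0.01]
contact_force: [-10.3, -3.4, 40.2]
gripper_width: 0.005
```

```bash
python3 -c "
from case import *
settle(3); cf()
"
```

```text
tilt [-0.0157 -0.0136]
t 20.55 case frame 0.4453 0.1912 0.0891 F [-2.4 -1.   7.3] [-0.016 -0.014 -1.   ]
```

Call:
step_arm(
  steps=[
    [0,0,3,0],
  ],
)

```text
time: 20.65
tool_pos: [0.4302, 0.2233, 0.0888]
tool_rot: [-0.002, 0.679, 0.734, -0.011]
contact_force: [-12.5, -3.9, 25.0]
gripper_width: 0.003
```

```bash
python3 -c "
from case import *
settle(3); cf()
"
```

```text
tilt [-0.0172 -0.0143]
t 20.8 case frame 0.4454 0.1912 0.0889 F [-8.9 -3.8 17.2] [-0.017 -0.014 -1.   ]
```

Call:
step_arm(
  steps=[
    [0,0,-20,0],
    [0,0,-40,0],
    [0,0,-50,0],
    [0,0,-40,0],
    [0,0,-30,0],
  ],
)

```text
time: 21.3
tool_pos: [0.4301, 0.2247, 0.2687]
tool_rot: [-0.005, 0.679, 0.734, -0.018]
contact_force: [0.9, -0.4, 0.0]
gripper_width: 0.001
```

```bash
python3 -c "
from case import *
settle(8); cf()
im,P=cloud('wrist'); save(im,'w9.png')
X=P[...,0]*np.cos(r)+P[...,1]*np.sin(r); Y=-P[...,0]*np.sin(r)+P[...,1]*np.cos(r); Z=P[...,2]
for x in np.arange(.40,.55,.02):
    m=(abs(X-x)<.01)&(Y>.285)&(Y<.298)&(Z>.06)&(Z<.15)
    if m.sum(): print(round(x,2),m.sum(),np.median(Z[m]).round(4))
"
```

```text
tilt [-0.0371 -0.021 ]
t 21.7 case frame 0.4441 0.1922 0.2637 F [ 0.4  0.5 -0.9] [-0.037 -0.021 -0.999]
0.4 138 0.0899
0.42 265 0.0898
0.44 262 0.0899
0.46 274 0.0899
0.48 267 0.0899
0.5 271 0.09
0.52 273 0.09
0.54 229 0.09
```

View pics/w9.png

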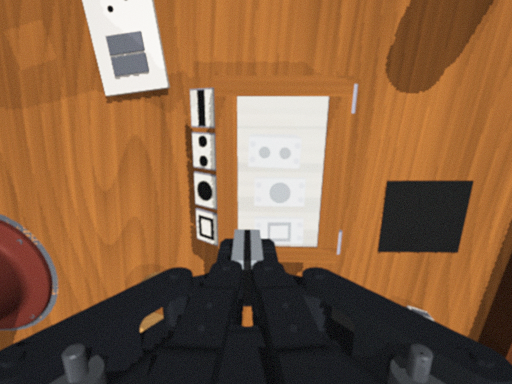

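The lid's top is level at 0.090 m from front to back, so it is shut. The timer's dial shows through the panel at (280,192), in line with the disc label at (204,190).

```bash
python3 -c "
from plant import *
print(job_done())"
```

```text
the job is handed in; nothing more can be done
None
```

The timer is in the slot with the disc label, the lid is shut, and I handed the job in at about 22 s. `job_done` reports no verdict, so the result below rests on my own checks.

**What I did:**
- I gripped the timer by its long sides, lifted it out of the carton, stood it on the larger mat and let go.
- I took it again by its two narrow ends and lowered it into the disc slot until it touched the floor. I let go while the lid was still open.
- I pushed the lid over from behind in small rows, pressed it lightly onto the rim and backed the arm off.

**Last checks:**
- **Timer in slot:** after release its top stood at about 70 mm (69 mm expected) and was level to about 0.003 rad. It was within about 1 mm of the slot centre I had measured.
- **Lid:** its top measured 89.8–90.0 mm from front to back, so it is fully shut, and the dial shows through the panel in line with the disc label.
- **Robot:** the arm is clear, with the force reading at the noise level.
- **Other goods:** I did not re-measure them at the end. The two stored units still look in place through the lid.

**What disagreed:**
- The tool's tilt drifted during runs of several rows, by up to about 0.07 rad. Because of this the timer hung about 0.04 rad off level as it touched the slot floor, then settled flat when released.
- The last timer rectangle before closing the lid came out too large (78 mm instead of 62 mm). It probably included other white surfaces, so I did not use it.
- The wrist force peaked at about 40 N for a moment while I pressed the lid shut with the fingers. The 40 N limit applies to the arm and the gripper's body.

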